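# Lock a fresh cartridge into the bench deioniser

### The job

Put the fresh blue-handled cartridge into service in the bench deioniser: first pull the red bypass knob out to its detent, then take the blue cartridge from the caddy, push it into the port on the sloping panel against the spring with its handle across the panel, turn it clockwise about a quarter turn and let it click home and lock. Once you have let go of it, push the bypass knob fully back in. Leave the two spent cartridges in their cells and do not shift or tip the tins, the beaker or the bottles.

Things in the scene. Friction and masses are not known exactly. Their poses are not given: they have to be found in the camera images.
- cartridge_mid (a point): Fresh cartridge: BLUE handle, cap and band; 175 mm tall, about 0.34 kg, upright in one of the caddy's cells. Point on its axis half-way up, 87.5 mm over the foot; z up the cartridge, y along its handle, x across it. Spigot 44 mm across from the foot to 46 mm up (foot bevelled); white body 62 mm across to 130 mm; handle above. Half a turn about z makes no difference.
- cartridge_grip (a point): Middle of the blue cartridge's flat wing handle, on its axis, 152.5 mm over the foot. The handle's two parallel faces are 16 mm apart (own x); it is 60 mm long (own y) and 45 mm high (130 to 175 mm over the foot).
- cartridge_lug (a point): One of the two lugs on the blue cartridge's spigot, 25 mm out along own +y, 27 mm over the foot; the other is opposite at -y: both are in line with the handle. Each is 9 mm wide, 6 mm thick, reaching 30.5 mm from the axis; upper face 30 mm over the foot.
- port: Bayonet port in the deioniser's sloping panel: dark collar 90 mm across. Origin: centre of the mouth at the collar's top, 10 mm proud of the panel. z out along the axis, 30 degrees from vertical, leaning to the machine's front; x up the slope; y across the panel. Bore 47 mm. Body bottoms on the collar when the cartridge's foot is 46 mm below the mouth.
- port_entry (a point): Entry slot at the port's +y side (blue mark on the collar); the other is at -y. Slots about 14 mm wide: the cartridge enters with its handle across the panel (own y along port y, either way round). With the foot 42 mm or more below the mouth (44 is good) the lugs are under the keeper and it turns clockwise, looking into the port, 80 degrees to a stop. The other way is blocked.
- port_lock (a point): Locked place of a lug (white mark on the collar, 80 degrees clockwise of the entry slot). From 73 degrees on the lugs are under a notch 4 mm high: let the cartridge up and the spring lifts it in with a click. Locked: foot 38 mm below the mouth, cartridge mid-point 49.5 mm out from it, handle pointing up the slope within 17 degrees.
- port_valve (a joint): Spring plate in the port's bore, 0 when free, grows as pressed (m). Free, it lies 32 mm below the mouth and meets the cartridge's foot there; it takes about 6 N to start it and 0.7 N more for each mm (about 14 N with the foot at 44 mm).
- bypass (a joint): Red bypass knob on the sloping panel: 0 = pushed in (port on line), 0.014 m = pulled out to its detent (port bypassed). Over-centre spring: takes about 9 N to start it either way, snaps over at half travel and stays at either end.
- bypass_cap (a point): Centre of the red mushroom cap of the bypass knob, which moves with it: cap 40 mm across, 18 mm thick (flat top 9 mm outward of this point, underside 9 mm inward), on a 18 mm stem; pushed in, this point lies 30 mm out from the panel. z points out along the pull direction (same as the port's z), x up the slope, y across. The knob stands 125 mm from the port's axis across the panel (+y side).
- caddy: Grey open caddy fixed to the bench, 295 x 85 x 55 mm, three cells in a row along its x (pitch 97 mm), floor and walls 5 mm thick. Origin: centre of its underside. The three cartridges stand in the cells in any order.
- spent_a_mid (a point): Spent cartridge, dark grey handle, same shape as the blue one; leave it in the caddy. Point half-way up.
- spent_b_mid (a point): Spent cartridge, cream handle, same shape as the blue one; leave it in the caddy. Point half-way up.
- deioniser: White bench deioniser, fixed, 300 mm deep (x), 320 mm wide (y), 212 mm high. Front skirt 60 mm high, then a panel sloping up 30 degrees for 190 mm to the rear housing, which is full height. Origin: centre of the underside; its front faces -x.
- can_gold: Empty gold tin can, 74 mm across, 80 mm high, bystander. Origin: centre of its underside.
- can_tin: Empty plain tin can, 74 mm across, 80 mm high, bystander. Origin: centre of its underside.
- beaker: Glass beaker, 70 mm across, 85 mm high, bystander. Origin: centre of its underside.
- wash_bottle: White wash bottle with red cap and bent spout, 64 mm across, 190 mm high, bystander. Origin: centre of its underside.
- reagent: Glass reagent bottle with dark blue cap, 80 mm across, 165 mm high, bystander. Origin: centre of its underside.

How it is judged:
By the outcome, as a careful person would: the job done as asked, in the order asked, and still so for the second after the job is handed in, with the robot touching nothing.
It also fails if it takes over 66 s, if anything falls off the work surface, if the arm or the gripper's body presses on something with over 40 N, if the wrist force passes 120 N, or if a joint passes its speed limit or range.

### The arm

A 7-joint arm with a two-finger parallel gripper is mounted at the origin on the work surface. World frame = base frame: x ahead of the robot, y to its left, z up, the work surface at z = 0. Lengths are in m, angles in rad, forces in N, time in s.
With the tool pointing down it reaches from about 0.4 to 0.85 m from the base axis. Payload 10.4 kg.
Tool frame: the origin (TCP) lies at the very end of the fingers, on their centre line; the grasp point (between the pads) lies 19 mm behind it; z points along the fingers, y is the line along which they close (so a half turn about z gives the same grasp; the last joint's range is limited). The gripper opens to 85 mm and grips with 20 to 120 N. Pads are 22 mm wide; open, the fingers measure 114 mm over their backs; the gripper's body (76 mm by 85 mm) begins 54 mm behind the grasp point. The pads swing forward as they close: fully open they stand 13 mm farther back than shut.
Start: joints at [1.281, 0.332, -0.065, 1.46, 0.022, 1.35, -0.088], TCP at [0.165, -0.603, 0.231] pointing down, gripper open.
Joint ranges: [-2.6, 2.6], [-0.5, 2.12], [-1.47, 1.34], [0.16, 2.42], [-1.27, 4.41], [0.06, 2.06], [-2.6, 2.6]. Speed limits (rad/s): [2.22, 2.22, 2.79, 2.79, 3.14, 3.14, 3.14].

### API

Orientations are given as a unit quaternion [x, y, z, w].
In Python, from workcell import * gives the robot as it stands.
- The arm moves only by the tool step_arm, never from a script. Its argument "commands" is one flat list of numbers, 7 for each row, row after row: the finger opening in mm, from 0 to 85.4, then the shift along the world's x, y, z as a fraction of full scale, then the turn, a rotation vector about the world's x, y, z as a fraction of full scale. A call has exactly 10 rows; each row is the pose to reach, as a shift and turn from the pose commanded when the call began, turning the shorter way round; what a row does not reach only later rows make up. Full scale, the value 1, is 0.6 m for a shift and pi rad for a turn. A row lasts 1/8 s, in which the tool goes at most 62.5 mm and 10.7 degrees, less where a joint would pass 70% of its speed; a pose out of reach is approached as far as the arm can. A call with a number of a shift or a turn outside -1 to 1 is refused whole. A call with a gripper value outside its range is refused whole. The fingers move at their own pace and stop on an object; "squeeze" is the grip in N (left out, the last holds). Time passes only in rows, so rows that repeat a pose let the fingers close, or fill a call up. It gives the time, the measured TCP pose, the force, the opening and the grip force at its end, in the units of the state.
- get_obs(): the state, without advancing time (a new reading comes with each control period).
- camera(name): name is "scene" or "top" or "wrist"; returns the picture (420x560x3 uint8, red, green, blue); there is no depth.
- camera_params(name): a dict with "mtx" (3x3 intrinsics, pixels), "dist" ([k1, k2, p1, p2, k3] as OpenCV has them; the pictures are not rectified), "extrinsics" (4x4, takes a point from world to camera coordinates); the wrist camera has in their place "tool_from_camera" (4x4, takes a point from camera to tool coordinates, whose origin is the TCP and whose axes are the flange's). Camera axes: x right, y down, z forward; pixel columns grow to the right and rows downward; lengths in m; the calibration is good to about 2 mm. A picture is of the moment at which its call begins: read the wrist's pose just before it. camera_params takes no time and is no camera call.
- hand_in(): hands the job in; it is judged then, once.
The state is a dict: "clock": time; "joint_pos": joint angles; "joint_velocities": joint speeds; "tau": joint torques, N m; "position": TCP position; "ee_rot": TCP orientation; "ft_force": force on the tool from outside, world axes, zero at the start; "torque": the same for the moment, N m; "grip_width": opening from 0.0 (shut) to 1.0 (fully open); "grasp_force": force on a finger pad.
Only numpy, scipy, OpenCV 4.12 (cv2) and the standard library are available. Lean on these libraries where they do the work, as an engineer would, in place of code of your own. Each camera call takes 0.05 s, during which the arm holds its last target. There are 200 camera calls.

## Working session

There is one attempt and no reset: what is moved stays moved. The work goes in short steps, Python scripts to look and compute and a tool call to move; the robot and the scene stay as the last step left them, time stands still between calls to the robot, and variables do not carry over. Pictures are saved under pics/ and viewed, at most 10 in all, crops included, and the job is handed in when it is done.

Besides the shell and the picture viewer there is one more tool, called after ">>>" as name(argument=value, ...) on one line, values as JSON. step_arm: Moves the arm, as the interface text tells. Its arguments: {"type":"object","properties":{"commands":{"type":"array","items":{"type":"number"}},"squeeze":{"type":"number"}},"required":["commands"]}

```bash
mkdir -p pics; ls
python3 - <<'E'
from workcell import *
import cv2
o=get_obs();print(o)
for n in ["scene","top"]:
    cv2.imwrite(f"pics/{n}0.png",cv2.cvtColor(camera(n),cv2.COLOR_RGB2BGR))
    p=camera_params(n);print({k:p[k] for k in p})
print(camera_params("wrist"))
E
```

```text
pics
{'clock': 0.0, 'joint_pos': array([ 1.28143214,  0.33287546, -0.06468362,  1.46097661,  0.02158336,
        1.34990972, -0.08853453]), 'joint_velocities': array([ 0.00031912,  0.00045386,  0.00066503, -0.00064325, -0.0012659 ,
        0.00011912,  0.00087606]), 'tau': array([ 5.63576250e-04, -6.25463891e+01,  4.96235909e-02, -3.91597724e+01,
        1.63177057e-02,  1.00138938e-02,  3.35552625e-05]), 'position': array([ 0.16464228, -0.60251453,  0.2304968 ]), 'ee_rot': array([ 9.91119643e-01,  1.32971087e-01, -1.27384587e-04, -7.26124716e-04]), 'ft_force': array([-0.34837945,  0.82465919, -0.00568355]), 'torque': array([-0.04216655,  0.03092404, -0.0547375 ]), 'grasp_force': 0.0, 'grip_width': 1.0003282183620794}
{'mtx': array([[381.7301212 ,   0.        , 284.59171338],
       [  0.        , 381.7301212 , 211.08483449],
       [  0.        ,   0.        ,   1.        ]]), 'dist': array([-0.04509402,  0.        ,  0.        ,  0.        ,  0.        ]), 'extrinsics': array([[ 0.08239766,  0.99659694, -0.00227206, -0.0443293 ],
       [ 0.55095561, -0.04745198, -0.83318439, -0.21
[... 539 characters left out ...]
2805333, -0.99382599,  1.39446255],
       [ 0.        ,  0.        ,  0.        ,  1.        ]])}
{'mtx': array([[299.94604763,   0.        , 279.47454786],
       [  0.        , 299.94604763, 208.7760456 ],
       [  0.        ,   0.        ,   1.        ]]), 'dist': array([0.00507622, 0.        , 0.        , 0.        , 0.        ]), 'tool_from_camera': array([[-4.83607144e-05, -9.57376647e-01, -2.88842437e-01,
         7.28097050e-02],
       [ 9.99999986e-01, -5.05063199e-07, -1.65755346e-04,
        -2.82836500e-04],
       [ 1.58544413e-04, -2.88842441e-01,  9.57376634e-01,
        -1.42960525e-01],
       [ 0.00000000e+00,  0.00000000e+00,  0.00000000e+00,
         1.00000000e+00]])}
```

View pics/scene0.png

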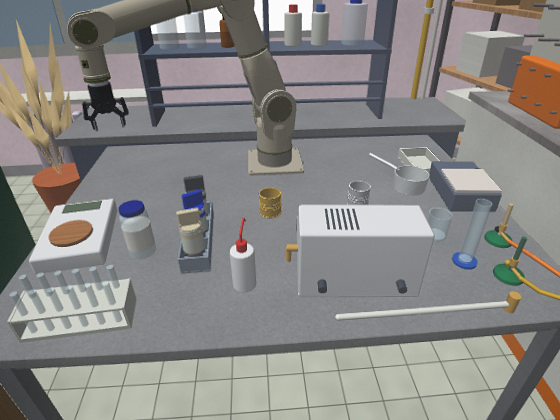

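View pics/top0.png

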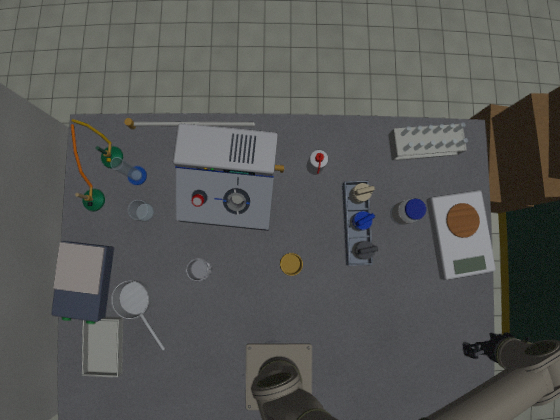

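The pictures show the deioniser with its panel towards the robot, in the top view: port at about (237,200), red knob (198,199). The blue handle is at (364,221) in the caddy's middle cell, with cream at (363,193) and grey at (367,250). I'll enlarge that part of the top view.

```bash
cat > h.py <<'E'
from workcell import *
import numpy as np, cv2
from scipy.spatial.transform import Rotation as R
def ray(n,px,o=None):
    p=camera_params(n)
    u=cv2.undistortPoints(np.array([[px]],float),p["mtx"],p["dist"])[0,0]
    d=np.array([u[0],u[1],1])
    if n=="wrist":
        T=np.eye(4);T[:3,:3]=R.from_quat(o["ee_rot"]).as_matrix();T[:3,3]=o["position"];T=T@p["tool_from_camera"]
    else: T=np.linalg.inv(p["extrinsics"])
    return T[:3,3],T[:3,:3]@d
def atz(n,px,z,o=None):
    c,d=ray(n,px,o);return c+d*(z-c[2])/d[2]
def proj(n,P,o=None):
    p=camera_params(n)
    if n=="wrist":
        T=np.eye(4);T[:3,:3]=R.from_quat(o["ee_rot"]).as_matrix();T[:3,3]=o["position"];E=np.linalg.inv(T@p["tool_from_camera"])
    else: E=p["extrinsics"]
    return cv2.projectPoints(np.atleast_2d(P).astype(float),cv2.Rodrigues(E[:3,:3])[0],E[:3,3],p["mtx"],p["dist"])[0][:,0]
E
python3 - <<'E'
import cv2
im=cv2.imread("pics/top0.png")[115:275,165:400]
cv2.imwrite("pics/topc.png",cv2.resize(im,None,fx=3.4,fy=3.4,interpolation=cv2.INTER_CUBIC))
E
```

```text
(no output)
```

View pics/topc.png

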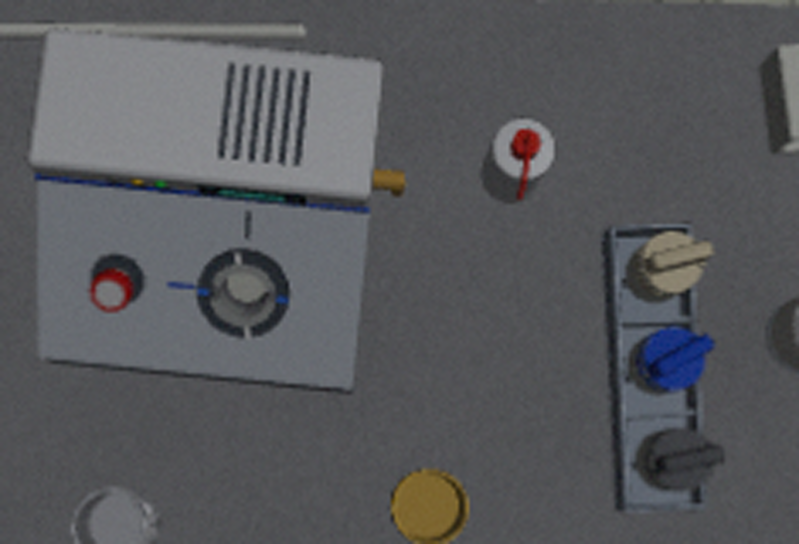

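Crop (3.4x, offset 165,115): collar centre (243,291) with blue marks at (203,292) and (282,299); knob top (110,292). The blue handle runs (650,370)–(713,343). Next I fit the machine's pose from its corners.

```bash
cat > fit.py <<'E'
from h import *
from scipy.optimize import least_squares
f=lambda a:np.array([165+a[0]/3.4,115+a[1]/3.4])-0.35
# machine-frame points and crop pixels
M=np.array([[.15,.16,.212],[.15,-.16,.212],[.0145,-.16,.212],[.0145,.16,.212],[-.15,-.16,.06],[-.15,.16,.06]])
C=np.array([f(c) for c in [(47,32),(382,62),(370,198),(33,163),(354,389),(40,358)]])
def W(q,P): 
    return R.from_euler('z',q[2]).apply(P)+[q[0],q[1],0]
r=least_squares(lambda q:(proj("top",W(q,M))-C).ravel(),[0.6,0.1,0],loss='soft_l1')
q=r.x;print("deion",q,"res",np.round(r.fun.reshape(-1,2),1).tolist())
n=R.from_euler('z',q[2]).apply([-.5,0,.866]); xs=R.from_euler('z',q[2]).apply([.866,0,.5]); ys=R.from_euler('z',q[2]).apply([0,1,0])
P0=W(q,np.array([[-.15,0,.06]]))[0]
def onpl(px,h):
    c,d=ray("top",f(px));t=((P0+n*h-c)@n)/(d@n);P=c+d*t-n*h-P0;return P@xs,P@ys
for nm,px,h in [("collar",(243,291),.01),("bl+y",(203,292),.01),("bl-y",(282,299),.01),("wh",(238,258),.01),("wh",(248,331),.01),("knobtop",(110,293),.039),("line",(168,285),0)]:
    print(nm,np.round(onpl(px,h),4))
a,b=atz("top",f((650,370)),.18),atz("top",f((713,343)),.18)
print("handle",a,b,np.linalg.norm(a-b),(a+b)/2)
print("cap",atz("top",f((672,360)),.135))
ca=[atz("top",f(c),.055) for c in [(608,229),(690,225),(702,507),(618,509)]]
print("caddy",np.round(ca,3).tolist(),np.mean(ca,0))
for nm,c,z in [("gold",(430,507),.08),("tin",(117,522),.08),("wash",(525,147),.15),("reag",((413-165)*3.4,(211-115)*3.4),.165)]:print(nm,atz("top",f(c),z))
E
python3 fit.py
```

```text
deion [ 0.67833842  0.18060971 -0.09205108] res [[-0.6, -2.1], [1.4, -1.2], [0.7, 0.8], [-2.2, 1.0], [0.0, 0.2], [0.0, 0.0]]
collar [ 0.0998 -0.0431]
bl+y [ 0.0946 -0.0041]
bl-y [ 0.0955 -0.0815]
wh [ 0.1337 -0.0363]
wh [ 0.0578 -0.0503]
knobtop [0.0963 0.0813]
line [0.094  0.0321]
handle [ 0.52724181 -0.24070352  0.18      ] [ 0.55300806 -0.30106394  0.18      ] 0.06562987210395956 [ 0.54012494 -0.27088373  0.18      ]
cap [ 0.54052716 -0.27220296  0.135     ]
caddy [[0.683, -0.226, 0.055], [0.688, -0.312, 0.055], [0.397, -0.32, 0.055], [0.395, -0.233, 0.055]] [ 0.54081658 -0.2729588   0.055     ]
gold [ 0.39743383 -0.04091628  0.08      ]
tin [0.38041187 0.268088   0.08      ]
wash [ 0.74520392 -0.12832713  0.15      ]
reag [ 0.57139766 -0.43312137  0.165     ]
```

The fit holds up: knob-to-port spacing comes out at 124.4 mm against 125 given, the cap agrees with the handle, and the caddy is 85 mm wide. Next I work out the target poses.

```bash
cat > geo.py <<'E'
from h import *
import json,os
G=dict(q=[0.6783,0.1806,-0.092],port=[.0953,-.043],knob=[.0955,.0815])
if os.path.exists("g.json"): G.update(json.load(open("g.json")))
q=G["q"];Z=R.from_euler('z',q[2])
n=Z.apply([-.5,0,.8660254]);xs=Z.apply([.8660254,0,.5]);ys=Z.apply([0,1,0])
P0=Z.apply([-.15,0,.06])+[q[0],q[1],0]
def pan(s,y,h): return P0+s*xs+y*ys+h*n
port=lambda h:pan(*G["port"],.01+h)   # h above mouth
knob=lambda h:pan(*G["knob"],h)       # h above panel
def rot(x,z): z=np.array(z);x=np.array(x);return R.from_matrix(np.c_[x,np.cross(z,x),z])
RE=rot(ys,-n); RL=R.from_rotvec(-n*np.deg2rad(80))*RE
def go(p,r,p0=None,r0=None):
    o=get_obs(); p0=o["position"] if p0 is None else p0; r0=R.from_quat(o["ee_rot"]) if r0 is None else r0
    d=(np.array(p)-p0)/.6; v=(r*r0.inv()).as_rotvec()/np.pi
    return np.round(d,4).tolist(),np.round(v,4).tolist(),"deg %.1f"%(np.linalg.norm(v)*180)
E
python3 - <<'E'
from geo import *
print("port",port(0),"n",n,"knob cap",knob(.03),"ys",ys,"xs",xs)
print(go(knob(.12),RE))
E
```

```text
port [0.60218827 0.14443948 0.11631025] n [-0.49788549  0.04593514  0.8660254 ] knob cap [0.60384088 0.26931576 0.13373076] ys [0.09187027 0.99577098 0.        ] xs [ 0.86236296 -0.07956199  0.5       ]
([0.6572, 1.46, -0.0315], [-0.1141, -0.136, 0.3764], 'deg 74.9')
```

>>> step_arm(commands=[85,0.42,0.95,0.15,-0.114,-0.136,0.376,85,0.42,0.95,0.15,-0.114,-0.136,0.376,85,0.42,0.95,0.15,-0.114,-0.136,0.376,85,0.42,0.95,0.15,-0.114,-0.136,0.376,85,0.42,0.95,0.15,-0.114,-0.136,0.376,85,0.42,0.95,0.15,-0.114,-0.136,0.376,85,0.42,0.95,0.15,-0.114,-0.136,0.376,85,0.42,0.95,0.15,-0.114,-0.136,0.376,85,0.42,0.95,0.15,-0.114,-0.136,0.376,85,0.42,0.95,0.15,-0.114,-0.136,0.376])

```text
clock: 1.35
position: [0.4175, -0.1216, 0.2955]
ee_rot: [0.716, 0.651, 0.173, 0.183]
ft_force: [1.2, -1.7, 0.3]
grip_width: 0.994
grasp_force: 0.0
```

Run:
```python
from geo import *
print(go(knob(.12),RE),get_obs()["joint_pos"])
```

```text
([0.2359, 0.6584, -0.1398], [-0.0033, -0.004, -0.0], 'deg 0.9') [ 0.3461979  -0.49916059 -0.07024848  2.18730391 -0.16064093  0.95574743
  0.24101677]
```

>>> step_arm(commands=[85,0.236,0.658,-0.14,-0.003,-0.004,0,85,0.236,0.658,-0.14,-0.003,-0.004,0,85,0.236,0.658,-0.14,-0.003,-0.004,0,85,0.236,0.658,-0.14,-0.003,-0.004,0,85,0.236,0.658,-0.14,-0.003,-0.004,0,85,0.236,0.658,-0.14,-0.003,-0.004,0,85,0.236,0.658,-0.14,-0.003,-0.004,0,85,0.236,0.658,-0.14,-0.003,-0.004,0,85,0.236,0.658,-0.14,-0.003,-0.004,0,85,0.236,0.658,-0.14,-0.003,-0.004,0])

```text
clock: 2.6
position: [0.5586, 0.2728, 0.2116]
ee_rot: [0.713, 0.652, 0.174, 0.191]
ft_force: [-1.8, -0.4, -0.6]
grip_width: 0.995
grasp_force: 0.0
```

Run:
```python
from geo import *
o=get_obs();im=camera("wrist")
np.save("w1.npy",np.r_[o["position"],o["ee_rot"]])
cv2.imwrite("pics/w1.png",cv2.cvtColor(im,cv2.COLOR_RGB2BGR))
print(o["joint_pos"],o["clock"],go(knob(.12),RE))
print(proj("wrist",[port(0),knob(.039),port(0)+.041*ys,port(0)-.041*ys,port(0)+.041*xs],o))
```

```text
[ 0.41238231  0.28064463 -1.27111195  1.86354047  0.82610136  0.99609841
 -1.29047608] 2.6 ([-0.0001, 0.0027, -0.0007], [0.0004, 0.0, -0.0005], 'deg 0.1')
[[279.90963393 325.17306048]
 [280.68554366 215.25294065]
 [280.05929455 288.8928608 ]
 [279.77122472 358.75485027]
 [321.04770588 325.35383932]]
```

View pics/w1.png

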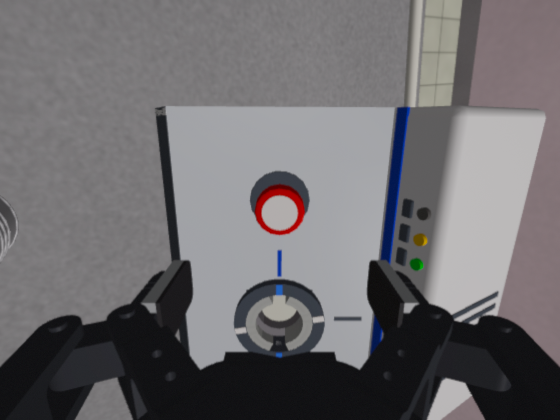

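The wrist picture shows the knob top at about (279,211) and the port's blue mark at (279,290), both within 3 px of prediction. I'll descend on the knob and close.

>>> step_arm(commands=[85,0.03,-0.002,-0.05,0,0,0,85,0.06,-0.003,-0.1,0,0,0,85,0.08,-0.004,-0.14,0,0,0,85,0.093,-0.004,-0.162,0,0,0,85,0.093,-0.004,-0.162,0,0,0,30,0.093,-0.004,-0.162,0,0,0,30,0.093,-0.004,-0.162,0,0,0,30,0.093,-0.004,-0.162,0,0,0,30,0.093,-0.004,-0.162,0,0,0,30,0.093,-0.004,-0.162,0,0,0], squeeze=60)

```text
clock: 3.9
position: [0.6141, 0.2709, 0.1157]
ee_rot: [0.713, 0.652, 0.175, 0.191]
ft_force: [-11.3, -5.1, 8.5]
grip_width: 0.449
grasp_force: 58.8
```

>>> step_arm(commands=[30,-0.003,0,0.006,0,0,0,30,-0.006,0.001,0.012,0,0,0,30,-0.01,0.001,0.018,0,0,0,30,-0.013,0.001,0.023,0,0,0,30,-0.013,0.001,0.023,0,0,0,30,-0.013,0.001,0.023,0,0,0,30,-0.013,0.001,0.023,0,0,0,30,-0.013,0.001,0.023,0,0,0,30,-0.013,0.001,0.023,0,0,0,30,-0.013,0.001,0.023,0,0,0])

```text
clock: 5.15
position: [0.6069, 0.2714, 0.1282]
ee_rot: [0.713, 0.652, 0.175, 0.19]
ft_force: [5.1, 5.8, -12.8]
grip_width: 0.452
grasp_force: 67.7
```

Run:
```python
from geo import *
o=get_obs();print("height over panel",(o["position"]-knob(0))@n, "force n",o["ft_force"]@n,o["ft_force"]@xs)
```

```text
height over panel 0.02378809842499502 force n -13.331737233327203 -2.4554146447223544
```

Run:
```python
from geo import *
print(go(port(.10),RE),np.round(n*.09/.6,3))
```

```text
([-0.0908, -0.204, 0.1245], [-0.0003, -0.0002, -0.001], 'deg 0.2') [-0.075  0.007  0.13 ]
```

>>> step_arm(commands=[85,-0.002,0,0.002,0,0,0,85,-0.002,0,0.002,0,0,0,85,-0.002,0,0.002,0,0,0,85,-0.03,0.003,0.05,0,0,0,85,-0.075,0.007,0.13,0,0,0,85,-0.091,-0.1,0.125,0,0,0,85,-0.091,-0.204,0.125,0,0,0,85,-0.091,-0.204,0.125,0,0,0,85,-0.091,-0.204,0.125,0,0,0,85,-0.091,-0.204,0.125,0,0,0])

```text
clock: 6.4
position: [0.5527, 0.1488, 0.2043]
ee_rot: [0.713, 0.652, 0.175, 0.192]
ft_force: [0.2, 0.7, 0.6]
grip_width: 0.994
grasp_force: 0.0
```

Run:
```python
from geo import *
o=get_obs();im=camera("wrist")
np.save("w2.npy",np.r_[o["position"],o["ee_rot"]])
cv2.imwrite("pics/w2full.png",cv2.cvtColor(im,cv2.COLOR_RGB2BGR))
c=cv2.cvtColor(im,cv2.COLOR_RGB2BGR)[30:330,150:410]
cv2.imwrite("pics/w2.png",cv2.resize(c,None,fx=2,fy=2,interpolation=cv2.INTER_CUBIC))
print(o["joint_pos"],o["position"],go(port(.10),RE))
t=np.linspace(0,2*np.pi,5)[:4]
P=[port(0)]+[port(0)+.045*(np.cos(a)*xs+np.sin(a)*ys) for a in t]+[knob(.053)]
print(np.round((proj("wrist",P,o)-[150,30])*2+.5,1))
```

```text
[ 0.93019162 -0.08128157 -1.36009762  2.02345791  0.28417881  0.69747952
 -0.71538816] [0.55271648 0.14875902 0.20427282] ([-0.0002, -0.0017, -0.0021], [-0.0, 0.0002, -0.0013], 'deg 0.2')
[[258.1 357.4]
 [364.  357.6]
 [258.3 250.5]
 [152.2 357.2]
 [257.9 454. ]
 [259.2  -3.9]]
```

View pics/w2.png

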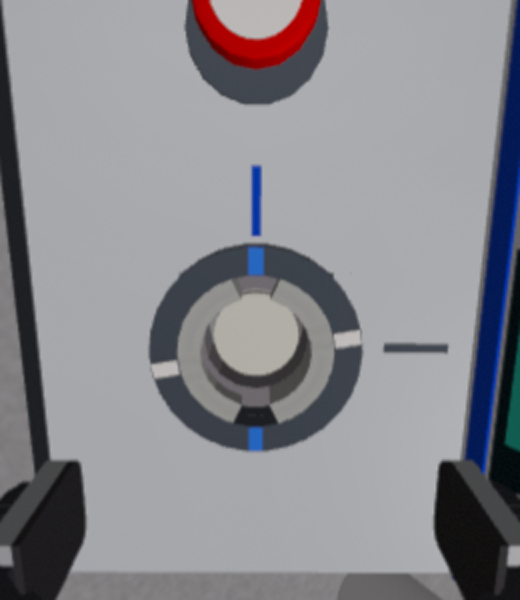

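The picture shows the collar spanning columns 149–362 and rows 242–451, with the knob out. I'll fit the port from the collar outline.

```bash
cat > pf.py <<'E'
from geo import *
from scipy.optimize import least_squares
im=cv2.imread("pics/w2full.png");w=np.load("w2.npy");o=dict(position=w[:3],ee_rot=w[3:])
# edges along rays from predicted centre: outermost strong dark->light transition near predicted radius
g=cv2.GaussianBlur(cv2.cvtColor(im,cv2.COLOR_BGR2GRAY),(0,0),.8).astype(np.float32)
c0=(np.array([255.5,346.5])-.5)/2+[150,30]
pts=[]
for a in np.linspace(0,2*np.pi,121)[:-1]:
    r=np.arange(44,62,.1);x=c0[0]+r*np.cos(a);y=c0[1]+r*np.sin(a)
    v=cv2.remap(g,x[None].astype(np.float32),y[None].astype(np.float32),cv2.INTER_LINEAR)[0]
    d=np.gradient(v);i=d.argmax()
    if v[max(0,i-20)]<110: pts.append([x[i],y[i]])
pts=np.array(pts);e=cv2.fitEllipse(pts.astype(np.float32));print(len(pts),e)
t=np.linspace(0,2*np.pi,181)
def res(q):
    P=pan(q[0],q[1],.01+q[2])+.045*(np.cos(t)[:,None]*xs+np.sin(t)[:,None]*ys)
    pr=proj("wrist",P,o)
    dd=np.linalg.norm(pts[:,None]-pr[None],axis=2);k=dd.argmin(1)
    c=pr.mean(0);return np.linalg.norm(pts-c,axis=1)-np.linalg.norm(pr[k]-c,axis=1)
r=least_squares(res,[.0953,-.043,0],diff_step=1e-3,loss='soft_l1',f_scale=.5,x_scale=[.01,.01,.01])
print(r.x,np.abs(r.fun).mean(),pan(r.x[0],r.x[1],.01+r.x[2]))
E
python3 pf.py
```

```text
114 ((277.4755554199219, 203.3285675048828), (103.55815887451172, 106.22117614746094), 92.16474914550781)
[ 0.0941948  -0.04037593  0.00149672] 0.2819913919154402 [0.60073106 0.14720914 0.11705385]
```

```bash
echo '{"port":[0.0942,-0.0404]}' > g.json
python3 - <<'E'
from geo import *
a=np.deg2rad(113)
print(go([.54,-.272,.27],rot([np.cos(a),np.sin(a),0],[0,0,-1])))
E
```

```text
([-0.0209, -0.7034, 0.1097], [-0.0264, 0.1665, 0.1522], 'deg 40.9')
```

>>> step_arm(commands=[85,-0.01,-0.05,0.08,0,0.03,0.02,85,-0.021,-0.703,0.11,-0.026,0.1665,0.152,85,-0.021,-0.703,0.11,-0.026,0.1665,0.152,85,-0.021,-0.703,0.11,-0.026,0.1665,0.152,85,-0.021,-0.703,0.11,-0.026,0.1665,0.152,85,-0.021,-0.703,0.11,-0.026,0.1665,0.152,85,-0.021,-0.703,0.11,-0.026,0.1665,0.152,85,-0.021,-0.703,0.11,-0.026,0.1665,0.152,85,-0.021,-0.703,0.11,-0.026,0.1665,0.152,85,-0.021,-0.703,0.11,-0.026,0.1665,0.152])

```text
clock: 7.7
position: [0.541, -0.2706, 0.2688]
ee_rot: [0.551, 0.834, 0.0, -0.001]
ft_force: [-0.5, 0.4, 0.8]
grip_width: 0.998
grasp_force: 0.0
```

Run:
```python
from geo import *
o=get_obs();im=camera("wrist")
np.save("w3.npy",np.r_[o["position"],o["ee_rot"]])
b=cv2.cvtColor(im,cv2.COLOR_RGB2BGR);cv2.imwrite("pics/w3full.png",b)
cv2.imwrite("pics/w3.png",cv2.resize(b[80:340,130:430],None,fx=2,fy=2,interpolation=cv2.INTER_CUBIC))
a=np.deg2rad(113)
print(o["joint_pos"],o["position"],go([.54,-.272,.27],rot([np.cos(a),np.sin(a),0],[0,0,-1])))
d=np.array([np.cos(a),np.sin(a),0])*.03
c=np.array([.54,-.2715,.18])
print(np.round((proj("wrist",[c,c+d,c-d],o)-[130,80])*2+.5,1))
```

```text
[ 1.03086117  0.38752459 -0.84543472  1.42354798  0.28723069  1.46009759
  0.59340355] [ 0.54100767 -0.27059387  0.26881819] ([-0.0015, -0.0025, 0.0014], [-0.0003, -0.0004, -0.0005], 'deg 0.1')
[[298.1 269.1]
 [298.2 196. ]
 [298.1 337.2]]
```

View pics/w3.png

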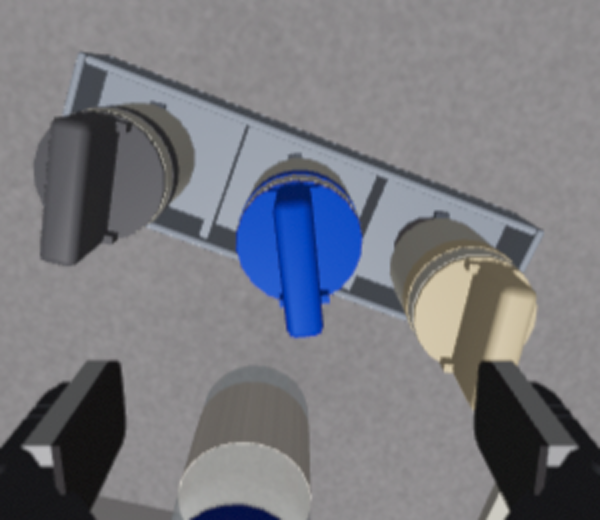

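The blue handle's top face runs from about (295,190) to (305,335), turned roughly 4° from the tool. The cap spans columns 237–362.

Run:
```python
from geo import *
w=np.load("w3.npy");o=dict(position=w[:3],ee_rot=w[3:])
f=lambda c:(np.array(c)-.5)/2+[130,80]
a,b=atz("wrist",f((295.5,189)),.18,o),atz("wrist",f((305.5,335)),.18,o)
ang=np.degrees(np.arctan2(*(a-b)[1::-1]));print(a,b,np.linalg.norm(a-b),ang,(a+b)/2)
l,r=atz("wrist",f((237,242)),.135,o),atz("wrist",f((362,242)),.135,o);print(np.linalg.norm(l-r),(l+r)/2)
im=cv2.imread("pics/w3full.png");h=cv2.cvtColor(im,cv2.COLOR_BGR2HSV)
m=((h[...,0]>100)&(h[...,0]<130)&(h[...,1]>190)&(h[...,2]>60)).astype(np.uint8);m[300:]=0
# compare with a synthetic silhouette: cap disc + wing
def sil(x,y,A):
    c,s=np.cos(A),np.sin(A);t=np.linspace(0,2*np.pi,60)
    M=np.zeros_like(m)
    disc=np.c_[x+.031*np.cos(t),y+.031*np.sin(t),0*t+.135]
    w=np.array([[x+u*c-v*s,y+u*s+v*c,z] for u in(-.03,.03) for v in(-.008,.008) for z in(.135,.18)])
    for P in(disc,w):
        cv2.fillConvexPoly(M,cv2.convexHull((proj("wrist",P,o)*16).round().astype(np.int32)),1,shift=4)
    return M
from scipy.optimize import minimize
roi=m.copy();roi[:, :130+115]=0;roi[:,130+185:]=0
cost=lambda q:float((sil(.54+q[0]*.001,-.272+q[1]*.001,np.deg2rad(q[2]))!=roi)[:].sum())
best=min((minimize(cost,[dx,dy,A],method="Nelder-Mead",options=dict(initial_simplex=np.array([[dx,dy,A],[dx+3,dy,A],[dx,dy+3,A],[dx,dy,A+4]]))) for dx in(-1,1) for dy in (-1,1) for A in(114,118)),key=lambda r:r.fun)
print(best.x,best.fun,roi.sum())
```

```text
[ 0.5262327  -0.24173648  0.18      ] [ 0.55418932 -0.29696415  0.18      ] 0.06190046474965577 116.84884532557155 [ 0.54021101 -0.26935031  0.18      ]
0.059728136897111775 [ 0.54071385 -0.27197451  0.135     ]
[  1.65859285  -1.2429246  118.00378767] 434.0 3238
```

>>> step_arm(commands=[55,-0.001,-0.001,-0.03,0,0,0.022,55,-0.001,-0.001,-0.08,0,0,0.022,55,-0.001,-0.001,-0.14,0,0,0.022,55,-0.001,-0.001,-0.19,0,0,0.022,55,-0.001,-0.001,-0.213,0,0,0.022,55,-0.001,-0.001,-0.213,0,0,0.022,5,-0.001,-0.001,-0.213,0,0,0.022,5,-0.001,-0.001,-0.213,0,0,0.022,5,-0.001,-0.001,-0.213,0,0,0.022,5,-0.001,-0.001,-0.213,0,0,0.022], squeeze=80)

```text
clock: 9.0
position: [0.5401, -0.2738, 0.1431]
ee_rot: [0.524, 0.852, -0.0, 0.001]
ft_force: [0.7, -0.0, 7.0]
grip_width: 0.181
grasp_force: 79.0
```

>>> step_arm(commands=[5,0,0,0.01,0,0,0,5,0,0,0.04,0,0,0,5,0,0,0.09,0,0,0,5,0,0,0.15,0,0,0,5,0,0,0.22,0,0,0,5,0,0,0.27,0,0,0,5,0,0,0.27,0,0,0,5,0,0,0.27,0,0,0,5,0,0,0.27,0,0,0,5,0,0,0.27,0,0,0])

```text
clock: 10.25
position: [0.5389, -0.2736, 0.3031]
ee_rot: [0.524, 0.852, -0.0, -0.001]
ft_force: [-0.1, -0.4, -3.8]
grip_width: 0.176
grasp_force: 78.2
```

Run:
```python
from geo import *
o=get_obs();im=camera("wrist")
np.save("w4.npy",np.r_[o["position"],o["ee_rot"]])
b=cv2.cvtColor(im,cv2.COLOR_RGB2BGR);cv2.imwrite("pics/w4full.png",b)
cv2.imwrite("pics/w4.png",cv2.resize(b[150:400,150:410],None,fx=2.4,fy=2.4,interpolation=cv2.INTER_CUBIC))
print(o["position"],o["joint_pos"],go(port(.19),RE))
# expected in-hand: tool coords
T=R.from_quat(o["ee_rot"]);w=lambda p:o["position"]+T.apply(p)
# cap top at foot+.13 -> tool z=+.008 ; handle top foot+.175 -> tool z -.037; ends x +-.03
P=[w([0,0,.008]),w([.031,0,.008]),w([-.031,0,.008]),w([0,.031,.008]),w([0,-.031,.008]),w([.03,0,-.037]),w([-.03,0,-.037])]
print(np.round((proj("wrist",P,o)-[150,150])*2.4+.7,1).tolist())
```

```text
[ 0.53890807 -0.27357826  0.3030797 ] [ 1.03876506  0.3764393  -0.85936132  1.36635789  0.28222538  1.52638746
  0.67070072] ([-0.0536, 0.7157, -0.0383], [0.0313, -0.1662, -0.1744], 'deg 43.7')
[[313.9, 259.7], [314.0, 130.1], [313.8, 376.2], [448.6, 259.8], [179.2, 259.7], [314.6, 213.4], [314.2, 519.7]]
```

View pics/w4.png

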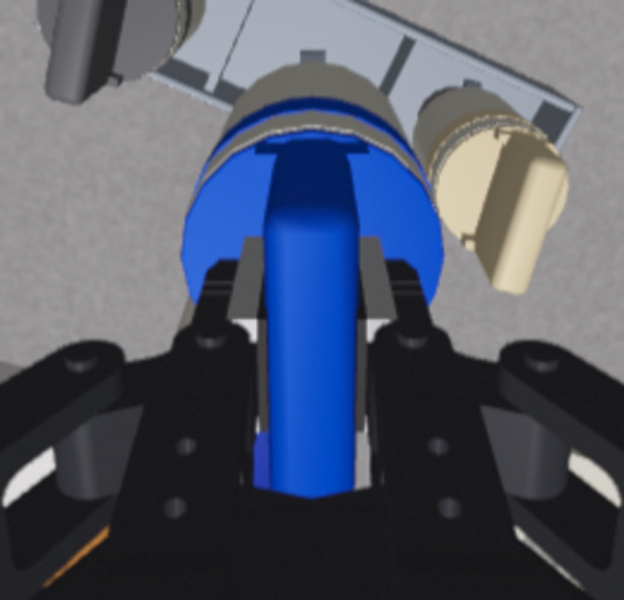

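In the hand the cartridge lies within 0.5 mm of the tool axis: cap centre at column 312 against 314 predicted, cap edge at row 130 as predicted. Moving to the port now.

>>> step_arm(commands=[5,-0.05,0.716,-0.01,0,0,0,5,-0.05,0.716,-0.01,0.01,-0.05,-0.05,5,-0.053,0.716,-0.038,0.031,-0.166,-0.174,5,-0.053,0.716,-0.038,0.031,-0.166,-0.174,5,-0.053,0.716,-0.038,0.031,-0.166,-0.174,5,-0.053,0.716,-0.038,0.031,-0.166,-0.174,5,-0.053,0.716,-0.038,0.031,-0.166,-0.174,5,-0.053,0.716,-0.038,0.031,-0.166,-0.174,5,-0.053,0.716,-0.038,0.031,-0.166,-0.174,5,-0.053,0.716,-0.038,0.031,-0.166,-0.174])

```text
clock: 11.55
position: [0.5075, 0.1543, 0.281]
ee_rot: [0.714, 0.651, 0.173, 0.192]
ft_force: [0.3, -0.0, -3.2]
grip_width: 0.178
grasp_force: 80.1
```

```bash
echo '{"port":[0.0946,-0.0404]}' > g.json
cat > st.py <<'E'
from geo import *
import sys
o=get_obs();D=o["position"]-port(0)
print("clock",o["clock"],"foot depth mm %.1f"%(138-1000*D@n),"err xs %.2f ys %.2f"%(1000*D@xs,1000*D@ys),"F xs,ys,n",np.round(o["ft_force"]@np.c_[xs,ys,n],1),"Tq",np.round(o["torque"]@np.c_[xs,ys,n],2),"j",np.round(o["joint_pos"],2))
E
python3 - <<'E'
import st
from st import *
print(go(port(.158),RE), go(port(.138),RE),"10mm n",np.round(n*.01/.6,4))
E
```

```text
clock 11.55 foot depth mm -52.2 err xs 0.59 ys -1.47 F xs,ys,n [-1.4  0.  -2.9] Tq [-0.05  1.04 -0.04] j [ 0.9  -0.49 -1.12  1.99 -0.33  0.88 -0.23]
([0.0261, 0.0001, -0.047], [0.0007, -0.0003, 0.0005], 'deg 0.2') ([0.0427, -0.0015, -0.0759], [0.0007, -0.0003, 0.0005], 'deg 0.2') 10mm n [-0.0083  0.0008  0.0144]
```

>>> step_arm(commands=[5,0.012,0,-0.02,0,0,0,5,0.024,0,-0.04,0,0,0,5,0.034,0,-0.06,0,0,0,5,0.036,0,-0.064,0,0,0,5,0.036,0,-0.064,0,0,0,5,0.036,0,-0.064,0,0,0,5,0.036,0,-0.064,0,0,0,5,0.036,0,-0.064,0,0,0,5,0.036,0,-0.064,0,0,0,5,0.036,0,-0.064,0,0,0])

```text
clock: 12.8
position: [0.529, 0.156, 0.2428]
ee_rot: [0.713, 0.651, 0.174, 0.192]
ft_force: [-0.8, -0.1, -3.5]
grip_width: 0.178
grasp_force: 80.1
```

Run:
```python
from st import *
print(go(port(.138),RE), go(port(.12),RE))
b=cv2.cvtColor(camera("top"),cv2.COLOR_RGB2BGR);s=cv2.cvtColor(camera("wrist"),cv2.COLOR_RGB2BGR)
cv2.imwrite("pics/w5.png",np.hstack([cv2.resize(b[150:250,170:300],(390,300),interpolation=cv2.INTER_CUBIC),cv2.resize(s[20:320,130:430],(400,400))[:300]]))
```

```text
clock 12.8 foot depth mm -8.5 err xs -0.07 ys 2.22 F xs,ys,n [-2.4 -0.2 -2.7] Tq [ 0.04  1.02 -0.01] j [ 1.03 -0.43 -1.28  2.01 -0.29  0.78 -0.26]
([0.0068, -0.0043, -0.0122], [0.0006, -0.0002, -0.0002], 'deg 0.1') ([0.0217, -0.0057, -0.0382], [0.0006, -0.0002, -0.0002], 'deg 0.1')
```

View pics/w5.png

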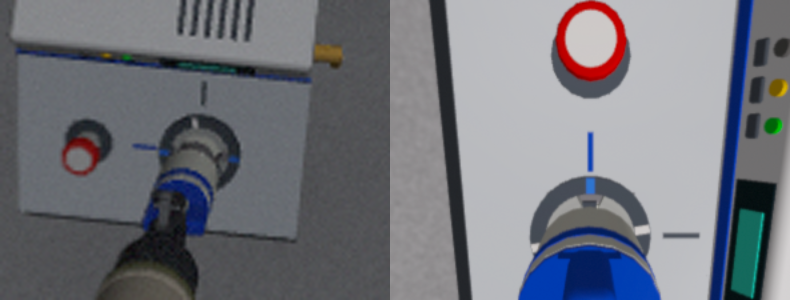

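>>> step_arm(commands=[5,0,-0.0037,0,0,0,0,5,0,-0.0037,0,0,0,0,5,0.003,-0.004,-0.005,0,0,0,5,0.005,-0.004,-0.009,0,0,0,5,0.0068,-0.0043,-0.0122,0,0,0,5,0.0085,-0.0045,-0.015,0,0,0,5,0.0101,-0.0046,-0.018,0,0,0,5,0.0101,-0.0046,-0.018,0,0,0,5,0.0101,-0.0046,-0.018,0,0,0,5,0.0101,-0.0046,-0.018,0,0,0])

```text
clock: 14.15
position: [0.5351, 0.1532, 0.232]
ee_rot: [0.713, 0.651, 0.174, 0.192]
ft_force: [0.7, 0.3, -4.0]
grip_width: 0.173
grasp_force: 80.1
```

Run:
```python
from st import *
print(go(port(.138-.012),RE))
```

```text
clock 14.15 foot depth mm 4.0 err xs 0.03 ys -0.00 F xs,ys,n [-1.4  0.4 -3.8] Tq [-0.03  0.98  0.05] j [ 1.07 -0.41 -1.32  2.01 -0.28  0.75 -0.27]
([0.0066, -0.0006, -0.0116], [0.0006, -0.0001, -0.0002], 'deg 0.1')
```

>>> step_arm(commands=[5,0.002,-0.0002,-0.0035,0,0,0,5,0.004,-0.0004,-0.007,0,0,0,5,0.006,-0.0006,-0.0105,0,0,0,5,0.008,-0.0008,-0.014,0,0,0,5,0.0105,-0.001,-0.018,0,0,0,5,0.013,-0.0012,-0.0225,0,0,0,5,0.0155,-0.0014,-0.027,0,0,0,5,0.018,-0.0016,-0.0315,0,0,0,5,0.018,-0.0016,-0.0315,0,0,0,5,0.018,-0.0016,-0.0315,0,0,0])

```text
clock: 15.4
position: [0.5459, 0.1522, 0.2131]
ee_rot: [0.713, 0.651, 0.174, 0.192]
ft_force: [0.4, 0.0, -3.2]
grip_width: 0.176
grasp_force: 80.0
```

Run:
```python
from st import *
print(go(port(.138-.044),RE))
```

```text
clock 15.4 foot depth mm 25.8 err xs -0.03 ys -0.04 F xs,ys,n [-1.2  0.  -3. ] Tq [ 0.03  1.01 -0.04] j [ 1.16 -0.38 -1.42  2.02 -0.26  0.7  -0.28]
([0.0151, -0.0013, -0.0262], [0.0006, -0.0002, -0.0001], 'deg 0.1')
```

>>> step_arm(commands=[5,0.003,-0.0003,-0.005,0,0,0,5,0.005,-0.0005,-0.009,0,0,0,5,0.0075,-0.0007,-0.013,0,0,0,5,0.01,-0.0009,-0.0175,0,0,0,5,0.012,-0.0011,-0.021,0,0,0,5,0.0135,-0.0012,-0.0233,0,0,0,5,0.0145,-0.0013,-0.025,0,0,0,5,0.0145,-0.0013,-0.025,0,0,0,5,0.0145,-0.0013,-0.025,0,0,0,5,0.0145,-0.0013,-0.025,0,0,0])

```text
clock: 16.65
position: [0.5535, 0.1514, 0.1997]
ee_rot: [0.713, 0.651, 0.175, 0.192]
ft_force: [-7.0, 1.3, 6.3]
grip_width: 0.179
grasp_force: 82.0
```

Run:
```python
from st import *
print(go(port(.138-.044),RE))
```

```text
clock 16.65 foot depth mm 41.2 err xs -0.16 ys -0.14 F xs,ys,n [-3.   0.6  9. ] Tq [0.21 1.44 0.03] j [ 1.28 -0.5  -1.47  2.02 -0.48  0.7  -0.09]
([0.0025, 0.0, -0.0038], [0.0004, 0.0004, -0.0005], 'deg 0.1')
```

>>> step_arm(commands=[5,0.001,0,-0.0015,0,0,0,5,0.002,0,-0.003,0,0,0,5,0.0025,0,-0.0043,0,0,0,5,0.0025,0,-0.0043,0,0,0,5,0.0025,0,-0.0043,0,0,0,5,0.0025,0,-0.0043,0,0,0,5,0.0025,0,-0.0043,0,0,0,5,0.0025,0,-0.0043,0,0,0,5,0.0025,0,-0.0043,0,0,0,5,0.0025,0,-0.0043,0,0,0])

```text
clock: 17.9
position: [0.5536, 0.151, 0.1987]
ee_rot: [0.713, 0.652, 0.176, 0.192]
ft_force: [-5.6, 3.6, 7.8]
grip_width: 0.178
grasp_force: 82.0
```

Run:
```python
from st import *
print(go(port(.138-.044),RE))
```

```text
clock 17.9 foot depth mm 42.2 err xs -0.51 ys -0.52 F xs,ys,n [-1.2  3.1  9.8] Tq [0.47 1.11 0.03] j [ 1.28 -0.5  -1.47  2.03 -0.48  0.7  -0.09]
([0.0023, 0.0006, -0.0022], [0.0001, 0.001, -0.0008], 'deg 0.2')
```

The arm is pinned on two joint limits (j2 and j3) at 42 mm depth. The bore play allows a 2° tilt, so I'll tilt the tool slightly to bring the wrist farther out.

>>> step_arm(commands=[5,0.001,0,0.001,0,0.002,0,5,0.002,0,0.002,0,0.004,0,5,0.003,0,0.003,0.0005,0.006,0,5,0.004,0,0.004,0.0005,0.009,0,5,0.005,-0.0005,0.005,0.001,0.011,0,5,0.005,-0.0005,0.005,0.001,0.011,0,5,0.005,-0.0005,0.005,0.001,0.011,0,5,0.005,-0.0005,0.005,0.001,0.011,0,5,0.005,-0.0005,0.005,0.001,0.011,0,5,0.005,-0.0005,0.005,0.001,0.011,0])

```text
clock: 19.15
position: [0.5531, 0.1492, 0.2049]
ee_rot: [0.715, 0.654, 0.166, 0.18]
ft_force: [-2.8, 2.9, 5.3]
grip_width: 0.173
grasp_force: 81.3
```

```bash
cat >> st.py <<'E'
Rc=R.from_quat(o["ee_rot"]);f=o["position"]+Rc.apply([0,0,.138])-port(0)
print("foot xs %.1f ys %.1f n %.1f"%tuple(1000*np.array([f@xs,f@ys,f@n])),"turn vs RE (xs,ys,-n) deg",np.round(np.degrees((Rc*RE.inv()).as_rotvec())@np.c_[xs,ys,-n],2))
E
python3 st.py
```

```text
clock 19.15 foot depth mm 36.7 err xs 2.29 ys -2.34 F xs,ys,n [0.  2.7 6.1] Tq [ 0.94  0.15 -0.  ] j [ 1.31 -0.5  -1.47  2.   -0.5   0.75 -0.07]
foot xs -1.5 ys -1.8 n -36.6 turn vs RE (xs,ys,-n) deg [ 0.21  1.58 -0.12]
```

The commanded pose turns out to be the one the arm actually reached. To plan a way round the limits I'll fit the arm's kinematics from the logged samples.

```bash
cat > kin.py <<'E'
from geo import *
import itertools
from scipy.optimize import least_squares
o=get_obs()
S=[([1.28143214,0.33287546,-0.06468362,1.46097661,0.02158336,1.34990972,-0.08853453],[.16464,-.60251,.2305],[.99112,.13297,-.00013,-.00073]),
([0.3461979,-0.49916059,-0.07024848,2.18730391,-0.16064093,0.95574743,0.24101677],[.4175,-.1216,.2955],[.716,.651,.173,.183]),
([0.41238231,0.28064463,-1.27111195,1.86354047,0.82610136,0.99609841,-1.29047608],[.5586,.2728,.2116],[.713,.652,.174,.191]),
([0.93019162,-0.08128157,-1.36009762,2.02345791,0.28417881,0.69747952,-0.71538816],[.5527,.1488,.2043],[.713,.652,.175,.192]),
([1.03086117,0.38752459,-0.84543472,1.42354798,0.28723069,1.46009759,0.59340355],[.541,-.2706,.2688],[.551,.834,0,-.001]),
([1.03876506,0.3764393,-0.85936132,1.36635789,0.28222538,1.52638746,0.67070072],[.5389,-.2736,.3031],[.524,.852,0,-.001]),
([1.07,-.41,-1.32,2.01,-.28,.75,-.27],[.5351,.1532,.232],[.713,.651,.174,.192]),
(list(o["joint_pos"]),list(o["position"]),list(o["ee_rot"]))]
def fk(j,s,L):
    d,l1,l2,l3,a1,a2,a3=L
    r=R.from_euler('z',s[0]*j[0]);p=np.array([0,0,d])
    r=r*R.from_euler('y',j[1]);r=r*R.from_euler('z',s[1]*j[2]);p=p+r.apply([a1,0,l1])
    r=r*R.from_euler('y',j[3]);p=p+r.apply([a2,0,0]);r=r*R.from_euler('z',s[2]*j[4]);p=p+r.apply([0,0,l2])
    r=r*R.from_euler('y',j[5]);r=r*R.from_euler('z',s[3]*j[6]);p=p+r.apply([a3,0,l3])
    return p,r
if __name__=="__main__":
  for s in itertools.product((-1,1),repeat=4):
    C=[(fk(j,s,np.zeros(7))[1].inv()*R.from_quat(qq)) for j,_,qq in S]
    m=R.concatenate(C).mean(); e=max(np.degrees((m.inv()*c).magnitude()) for c in C)
    if e<5:
        r=least_squares(lambda L:np.ravel([fk(j,s,L)[0]-p for j,p,_ in S]),[.3,.4,.4,.2,0,0,0])
        print(s,e,m.as_rotvec(),np.round(r.x,4),np.round(1000*np.abs(r.fun).max(),2))
E
python3 kin.py
```

```text
(-1, -1, -1, -1) 0.461600321482369 [7.08881274e-04 1.45624149e-04 1.56989514e+00] [ 0.4201  0.5442  0.5023  0.4778 -0.0025  0.1208  0.042 ] 54.77
```

```bash
cat > kin2.py <<'E'
from kin import *
def rots(j):
    r=R.identity();out=[]
    for k,a in enumerate(j):
        r=r*R.from_euler('zyzyzyz'[k],a*(1 if k%2 else -1));out.append(r.as_matrix())
    return out
def design(j,fr): 
    m=rots(j);return np.hstack([m[k][:,c] [:,None] for k,c in fr])
def fit(fr,lam=0):
    A=np.vstack([design(j,fr) for j,_,_ in S]);b=np.ravel([p for _,p,_ in S])
    x,*_=np.linalg.lstsq(A,b,rcond=1e-4);return x,np.abs(A@x-b).max()*1000
F4=[(0,2),(2,2),(4,2),(6,2)]
if __name__=="__main__":
  for ex in [[],[(0,0)],[(0,1)],[(0,0),(0,1)],[(2,0)],[(2,1)],[(4,0)],[(4,1)],[(5,0)],[(5,2)],[(3,0)],[(2,0),(4,0)],[(2,0),(3,0)],[(0,0),(2,0),(3,0)],[(2,0),(3,0),(5,0)],[(0,0),(2,0),(4,0)],[(0,0),(2,0),(4,0),(5,0)],[(2,0),(2,1),(4,0),(4,1)],[(1,1),(3,1)],[(1,1),(3,1),(5,1)],[(0,0),(1,0),(2,0),(3,0),(4,0),(5,0)]]:
    x,e=fit(F4+ex);print(ex,np.round(x,3),round(e,1))
E
python3 kin2.py
```

```text
[] [0.27  0.454 0.468 0.367] 49.6
[(0, 0)] [0.244 0.45  0.456 0.338 0.035] 41.9
[(0, 1)] [ 0.286  0.456  0.497  0.378 -0.046] 19.1
[(0, 0), (0, 1)] [ 0.274  0.454  0.487  0.366  0.012 -0.037] 19.1
[(2, 0)] [ 0.279  0.463  0.493  0.38  -0.029] 50.0
[(2, 1)] [ 0.238  0.444  0.481  0.319 -0.038] 14.6
[(4, 0)] [0.309 0.445 0.484 0.35  0.045] 51.3
[(4, 1)] [ 0.242  0.445  0.478  0.328 -0.035] 19.8
[(5, 0)] [0.273 0.455 0.477 0.367 0.008] 50.0
[(5, 2)] [0.27  0.454 0.468 0.184 0.184] 49.6
[(3, 0)] [0.307 0.487 0.472 0.393 0.046] 52.9
[(2, 0), (4, 0)] [ 0.309  0.452  0.499  0.361 -0.02   0.039] 51.4
[(2, 0), (3, 0)] [ 0.318  0.497  0.499  0.408 -0.031  0.048] 53.6
[(0, 0), (2, 0), (3, 0)] [ 0.181  0.399  0.43   0.285  0.046  0.02  -0.062] 41.6
[(2, 0), (3, 0), (5, 0)] [ 0.313  0.504  0.494  0.427 -0.073  0.044 -0.042] 51.6
[(0, 0), (2, 0), (4, 0)] [ 0.182  0.459  0.426  0.348  0.048  0.006 -0.06 ] 42.8
[(0, 0), (2, 0), (4, 0), (5, 0)] [ 0.178  0.458  0.425  0.344  0.049  0.016 -0.064  0.01 ] 42.8
[(2, 0), (2, 1), (4, 0), (4, 1)] [ 0.241  0.445  0.486  0.322 -0.005 -0.032  0.001 -0.005] 14.1
[(1, 1), (3, 1)] [ 0.257  0.448  0.49   0.342 -0.022 -0.024] 2.7
[(1, 1), (3, 1), (5, 1)] [ 0.257  0.448  0.49   0.342 -0.022 -0.022 -0.001] 2.3
[(0, 0), (1, 0), (2, 0), (3, 0), (4, 0), (5, 0)] [ 0.176  0.436  0.446  0.325  0.03   0.018 -0.009 -0.031 -0.04   0.001] 42.2
```

```bash
cat > ik.py <<'E'
from kin2 import *
FR=F4+[(1,1),(3,1)];X,_=fit(FR)
lo=np.array([-2.6,-.5,-1.47,.16,-1.27,.06,-2.6]);hi=np.array([2.6,2.12,1.34,2.42,4.41,2.06,2.6])
MT=R.from_rotvec([0,0,np.pi/2])
def FK(j): 
    m=rots(j);return sum(m[k][:,c]*v for (k,c),v in zip(FR,X)), R.from_matrix(m[6])*MT
def ik(p,r,j0,marg=.02):
    def f(j):
        pp,rr=FK(j);return np.r_[(pp-p)*5,(r.inv()*rr).as_rotvec()]
    s=least_squares(f,np.clip(j0,lo+marg+.001,hi-marg-.001),bounds=(lo+marg,hi-marg));return s.x,np.linalg.norm(s.fun)
E
python3 - <<'E'
from ik import *
rng=np.random.default_rng(0)
H=lambda a:R.from_rotvec(-n*np.deg2rad(a))*RE
for nm,p,r in [("press",port(.093),RE),("press180",port(.093),H(180)),("lock",port(.093),H(80)),("lock180",port(.093),H(-100)),("pre",port(.16),RE)]:
    out=[]
    for _ in range(60):
        j,e=ik(p,r,rng.uniform(lo,hi))
        out.append((e,*np.round(j,2)))
    out.sort();seen=[]
    print(nm)
    for x in out:
        if x[0]<.03 and not any(np.abs(np.array(x[1:])-y[1:]).max()<.25 for y in map(np.array,seen)): seen.append(x)
    for x in seen[:6] or out[:2]: print("  ",np.round(x,3).tolist())
E
```

```text
press
   [0.0, -1.09, -0.1, 0.56, 2.1, 0.52, 0.76, -0.94]
   [0.0, 0.84, -0.01, -1.32, 2.02, 0.41, 0.71, -0.82]
   [0.0, -1.47, -0.17, 0.9, 2.11, 0.63, 0.8, -1.01]
   [0.0, -0.11, -0.04, -0.4, 2.05, 0.42, 0.72, -0.86]
   [0.0, 0.3, -0.02, -0.79, 2.04, 0.41, 0.72, -0.85]
   [0.0, -0.61, -0.06, 0.09, 2.08, 0.45, 0.73, -0.89]
press180
   [0.0, -0.64, -0.06, 0.12, 2.08, 0.45, 0.74, 2.25]
   [0.0, -1.26, -0.13, 0.71, 2.11, 0.56, 0.77, 2.18]
   [0.0, 0.98, -0.01, -1.45, 2.02, 0.41, 0.71, 2.32]
   [0.0, 0.64, -0.01, -1.12, 2.03, 0.41, 0.71, 2.31]
   [0.0, -0.06, -0.04, -0.44, 2.05, 0.42, 0.72, 2.28]
   [0.0, 0.38, -0.02, -0.87, 2.03, 0.41, 0.72, 2.3]
lock
   [0.0, 0.32, -0.02, -0.81, 2.04, 0.41, 0.72, -2.24]
   [0.0, -1.66, -0.26, 1.06, 2.12, 0.75, 0.85, -2.48]
   [0.0, -0.09, -0.04, -0.42, 2.05, 0.42, 0.72, -2.26]
   [0.0, -0.83, -0.08, 0.3, 2.09, 0.48, 0.74, -2.3]
   [0.0, -0.49, -0.05, -0.02, 2.07, 0.44, 0.73, -2.28]
   [0.0, 0.98, -0.01, -1.45, 2.02, 0.41, 0.71, -2.21]
lock180
   [0.0, -1.58, -0.21, 0.99, 2.11, 0.69, 0.83, 0.7]
   [0.0, -0.17, -0.04, -0.34, 2.06, 0.42, 0.72, 0.88]
   [0.0, 0.98, -0.01, -1.45, 2.02, 0.41, 0.71, 0.93]
   [0.0, -0.49, -0.05, -0.03, 2.07, 0.44, 0.73, 0.86]
   [0.0, 0.18, -0.03, -0.68, 2.04, 0.41, 0.72, 0.9]
   [0.0, -0.85, -0.08, 0.32, 2.09, 0.48, 0.74, 0.83]
pre
   [0.0, 0.33, -0.19, -0.79, 2.02, 0.19, 0.82, -0.67]
   [0.0, -0.92, -0.21, 0.32, 2.07, 0.5, 0.91, -0.93]
   [0.0, -1.44, -0.34, 0.74, 2.09, 0.7, 1.02, -1.07]
   [0.0, -0.02, -0.17, -0.49, 2.03, 0.29, 0.84, -0.76]
   [0.0, 0.65, -0.25, -1.04, 2.01, 0.05, 0.8, -0.55]
   [0.0, -0.48, -0.17, -0.08, 2.05, 0.39, 0.87, -0.85]
```

The arm can reach the pressed and locked poses comfortably; it has only drifted into a bad null-space posture. I'll simulate the controller as a minimum-norm IK, check it against the log, and look for a detour that fixes the posture.

```bash
cat > sim.py <<'E'
from ik import *
def jac(j):
    p,r=FK(j);J=np.zeros((6,7))
    for k in range(7):
        d=j.copy();d[k]+=1e-5;pp,rr=FK(d);J[:3,k]=(pp-p)/1e-5;J[3:,k]=(rr*r.inv()).as_rotvec()/1e-5
    return J,p,r
def run(j,p1,r1,N=40,lam=.02,wr=1.0):
    j=np.array(j,float);p0,r0=FK(j);v=(r1*r0.inv()).as_rotvec()
    W=np.array([1,1,1,wr,wr,wr])
    for i in range(N+8):
        a=min(1,(i+1)/N);pt=p0+a*(p1-p0);rt=R.from_rotvec(a*v)*r0
        for _ in range(3):
            J,p,r=jac(j);e=W*np.r_[pt-p,(rt*r.inv()).as_rotvec()];J=W[:,None]*J;act=np.ones(7,bool)
            for _ in range(4):
                Ja=J*act;dq=Ja.T@np.linalg.solve(Ja@Ja.T+lam**2*np.eye(6),e)
                bad=act&(((j+dq)<lo)|((j+dq)>hi))
                if not bad.any():break
                act&=~bad
            j=np.clip(j+dq,lo,hi)
    return j,p,r
cart=lambda z,a:(np.array([.54,-.272,z]),rot([np.cos(np.deg2rad(a)),np.sin(np.deg2rad(a)),0],[0,0,-1]))
E
python3 - <<'E'
from sim import *
for wr in(1,.3):
  for lam in(.001,.02,.1):
    print(wr,lam)
    a=run(S[0][0],np.array(S[1][1]),R.from_quat(S[1][2]),lam=lam,wr=wr)[0]
    b=run(S[1][0],np.array(S[2][1]),R.from_quat(S[2][2]),lam=lam,wr=wr)[0]
    c=run(S[3][0],*cart(.27,113),lam=lam,wr=wr)[0]
    d=run(S[5][0],np.array([.5075,.1543,.281]),RE,lam=lam,wr=wr)[0]
    for x,y in((a,S[1][0]),(b,S[2][0]),(c,S[4][0]),(d,[.9,-.49,-1.12,1.99,-.33,.88,-.23])):print("  ",np.round(x,2),np.round(y,2))
E
```

```text
1 0.001
   [ 0.68 -0.5  -0.3   2.17 -0.35  0.98  0.42] [ 0.35 -0.5  -0.07  2.19 -0.16  0.96  0.24]
   [ 0.26  0.2  -1.08  1.87  0.73  0.94 -1.23] [ 0.41  0.28 -1.27  1.86  0.83  1.   -1.29]
   [ 0.99  0.37 -0.78  1.43  0.26  1.45  0.62] [ 1.03  0.39 -0.85  1.42  0.29  1.46  0.59]
   [ 0.91 -0.49 -1.12  1.99 -0.34  0.88 -0.21] [ 0.9  -0.49 -1.12  1.99 -0.33  0.88 -0.23]
1 0.02
   [ 0.7  -0.5  -0.31  2.17 -0.36  0.98  0.43] [ 0.35 -0.5  -0.07  2.19 -0.16  0.96  0.24]
   [ 0.26  0.2  -1.08  1.87  0.73  0.94 -1.23] [ 0.41  0.28 -1.27  1.86  0.83  1.   -1.29]
   [ 0.99  0.37 -0.78  1.43  0.26  1.45  0.62] [ 1.03  0.39 -0.85  1.42  0.29  1.46  0.59]
   [ 0.91 -0.5  -1.12  1.99 -0.34  0.88 -0.21] [ 0.9  -0.49 -1.12  1.99 -0.33  0.88 -0.23]
1 0.1
   [ 0.75 -0.5  -0.34  2.17 -0.39  0.98  0.45] [ 0.35 -0.5  -0.07  2.19 -0.16  0.96  0.24]
   [ 0.25  0.2  -1.06  1.87  0.72  0.94 -1.23] [ 0.41  0.28 -1.27  1.86  0.83  1.   -1.29]
   [ 1.01  0.37 -0.81  1.42  0.27  1.46  0.61] [ 1.03  0.39 -0.85  1.42  0.29  1.46  0.59]
   [ 0.92 -0.5  -1.12  1.99 -0.35  0.88 -0.21] [ 0.9  -0.49 -1.12  1.99 -0.33 
[... 431 characters left out ...]
0.98  0.43] [ 0.35 -0.5  -0.07  2.19 -0.16  0.96  0.24]
   [ 0.26  0.2  -1.07  1.87  0.72  0.94 -1.23] [ 0.41  0.28 -1.27  1.86  0.83  1.   -1.29]
   [ 0.99  0.37 -0.78  1.43  0.26  1.45  0.61] [ 1.03  0.39 -0.85  1.42  0.29  1.46  0.59]
   [ 0.92 -0.5  -1.12  1.99 -0.35  0.88 -0.21] [ 0.9  -0.49 -1.12  1.99 -0.33  0.88 -0.23]
0.3 0.1
   [ 0.78 -0.5  -0.36  2.17 -0.4   0.99  0.47] [ 0.35 -0.5  -0.07  2.19 -0.16  0.96  0.24]
   [ 0.24  0.2  -1.05  1.87  0.72  0.94 -1.23] [ 0.41  0.28 -1.27  1.86  0.83  1.   -1.29]
   [ 1.02  0.38 -0.82  1.42  0.27  1.46  0.6 ] [ 1.03  0.39 -0.85  1.42  0.29  1.46  0.59]
   [ 0.92 -0.5  -1.12  1.99 -0.35  0.88 -0.21] [ 0.9  -0.49 -1.12  1.99 -0.33  0.88 -0.23]
```

The simulation reproduces the log to within a few hundredths of a radian except where j2 clamps. Now I search for a detour.

```bash
nproc
cat > srch.py <<'E'
from sim import *
import multiprocessing as mp
PRE=port(.20)
def ori(yaw,tilt):  # tilt towards machine, x_tool at ys turned by yaw ccw from above about tool axis
    zz=Z.apply([np.sin(np.deg2rad(tilt)),0,-np.cos(np.deg2rad(tilt))]);return R.from_rotvec(-zz*np.deg2rad(yaw))*rot(ys,zz)
def ev(c):
    j=JS.copy();log=[]
    for (p,y,t) in c:
        j,p_,r_=run(j,np.array(p),ori(y,t),N=20,lam=.005);log.append(j)
    j,_,_=run(j,PRE,RE,N=20,lam=.005);jp=j
    j,p,r=run(j,port(.093),RE,N=12,lam=.005);e=np.linalg.norm(p-port(.093));jq=j
    j,p,r=run(j,port(.093),R.from_rotvec(-n*np.deg2rad(82))*RE,N=20,lam=.005);e2=np.linalg.norm(p-port(.093))
    marg=min(np.min(np.r_[x-lo,hi-x]) for x in (jp,jq,j))
    return marg-10*(e+e2),c,jp,jq,j
JS=run(S[7][0] if False else get_obs()["joint_pos"],PRE,RE,N=20,lam=.005)[0]
if __name__=="__main__":
    print("withdrawn",np.round(JS,2))
    rng=np.random.default_rng(1);C=[[]]
    for _ in range(90):
        k=rng.integers(1,3)
        C.append([((rng.uniform(.45,.68),rng.uniform(-.15,.3),rng.uniform(.36,.48)),rng.choice([-80,-60,-30,0,30,60,90]),rng.choice([0,15,30])) for _ in range(k)])
    with mp.Pool() as P: out=P.map(ev,C,chunksize=1)
    print("none",out[0][0])
    for o_ in sorted(out,key=lambda x:-x[0])[:6]:
        print(round(o_[0],3),[(np.round(p,2).tolist(),int(y),int(t)) for p,y,t in o_[1]],*[np.round(x,2).tolist() for x in o_[2:]])
E
OMP_NUM_THREADS=1 timeout 400 python3 srch.py
```

```text
4
withdrawn [ 0.88 -0.5  -1.09  1.99 -0.33  0.9  -0.22]
none -0.1745585237689762
0.21 [([0.65, 0.06, 0.39], 90, 30), ([0.6, 0.17, 0.46], -80, 30)] [0.4, -0.29, -0.82, 2.0, 0.06, 0.89, -0.57] [0.48, -0.02, -0.97, 2.03, 0.41, 0.72, -0.84] [0.51, -0.02, -1.0, 2.03, 0.41, 0.71, -2.27]
0.198 [([0.46, 0.2, 0.47], -60, 30)] [0.45, -0.3, -0.86, 1.99, 0.03, 0.89, -0.54] [0.55, -0.02, -1.04, 2.03, 0.41, 0.71, -0.84] [0.58, -0.02, -1.07, 2.03, 0.41, 0.71, -2.27]
0.19 [([0.61, -0.09, 0.41], 60, 0), ([0.6, 0.06, 0.43], -30, 15)] [0.48, -0.31, -0.88, 1.99, 0.02, 0.89, -0.53] [0.6, -0.02, -1.08, 2.03, 0.41, 0.71, -0.83] [0.63, -0.01, -1.11, 2.03, 0.41, 0.71, -2.26]
0.189 [([0.46, 0.09, 0.42], 90, 15), ([0.6, 0.23, 0.43], -80, 30)] [0.49, -0.31, -0.88, 1.99, 0.01, 0.89, -0.52] [0.61, -0.02, -1.09, 2.03, 0.41, 0.71, -0.83] [0.63, -0.01, -1.12, 2.03, 0.41, 0.71, -2.26]
0.187 [([0.67, 0.14, 0.43], -30, 0), ([0.46, -0.05, 0.38], -80, 30)] [0.49, -0.31, -0.88, 1.99, 0.01, 0.89, -0.52] [0.61, -0.02, -1.1, 2.03, 0.41, 0.71, -0.83] [0.64, -0.01, -1.12, 2.03, 0.41, 0.71, -2.26]
0.185 [([0.61, -0.08, 0.36], 0, 0), ([0.67, 0.14, 0.47], -80, 15)] [0.5, -0.32, -0.89, 1.99, 0.01, 0.89, -0.52] [0.63, -0.01, -1.11, 2.03, 0.41, 0.71, -0.83] [0.66, -0.01, -1.14, 2.03, 0.41, 0.71, -2.26]
```

Run:
```python
from geo import *
import st
zz=Z.apply([.5,0,-.8660254]);RW=R.from_rotvec(zz*np.deg2rad(60))*rot(ys,zz)
print("wd",go(port(.2),RE)); print("w",go([.46,.2,.47],RW,port(.2),RE)); print("back",go(port(.2),RE,np.array([.46,.2,.47]),RW))
```

```text
clock 19.15 foot depth mm 36.7 err xs 2.29 ys -2.34 F xs,ys,n [0.  2.7 6.1] Tq [ 0.94  0.15 -0.  ] j [ 1.31 -0.5  -1.47  2.   -0.5   0.75 -0.07]
foot xs -1.5 ys -1.8 n -36.6 turn vs RE (xs,ys,-n) deg [ 0.21  1.58 -0.12]
wd ([-0.0848, 0.0117, 0.1405], [-0.0015, -0.0087, -0.0012], 'deg 1.6')
w ([-0.0704, 0.0729, 0.3014], [0.166, -0.0153, -0.2887], 'deg 60.0')
back ([0.0704, -0.0729, -0.3014], [-0.166, 0.0153, 0.2887], 'deg 60.0')
```

>>> step_arm(commands=[5,-0.006,0.004,0.01,-0.001,-0.006,-0.001,5,-0.014,0.005,0.023,-0.0015,-0.0087,-0.001,5,-0.024,0.006,0.04,-0.0015,-0.0087,-0.001,5,-0.036,0.0072,0.06,-0.0015,-0.0087,-0.001,5,-0.05,0.0085,0.083,-0.0015,-0.0087,-0.001,5,-0.065,0.01,0.108,-0.0015,-0.0087,-0.001,5,-0.085,0.0117,0.14,-0.0015,-0.0087,-0.001,5,-0.085,0.0117,0.14,-0.0015,-0.0087,-0.001,5,-0.085,0.0117,0.14,-0.0015,-0.0087,-0.001,5,-0.085,0.0117,0.14,-0.0015,-0.0087,-0.001])

```text
clock: 20.4
position: [0.5006, 0.1547, 0.2865]
ee_rot: [0.715, 0.651, 0.172, 0.19]
ft_force: [-0.0, 0.5, -3.2]
grip_width: 0.179
grasp_force: 80.2
```

>>> step_arm(commands=[5,-0.01,0.01,0.05,0.024,-0.002,-0.042,5,-0.07,0.073,0.301,0.166,-0.0153,-0.2887,5,-0.07,0.073,0.301,0.166,-0.0153,-0.2887,5,-0.07,0.073,0.301,0.166,-0.0153,-0.2887,5,-0.07,0.073,0.301,0.166,-0.0153,-0.2887,5,-0.07,0.073,0.301,0.166,-0.0153,-0.2887,5,-0.07,0.073,0.301,0.166,-0.0153,-0.2887,5,-0.07,0.073,0.301,0.166,-0.0153,-0.2887,5,-0.07,0.073,0.301,0.166,-0.0153,-0.2887,5,-0.07,0.073,0.301,0.166,-0.0153,-0.2887])

```text
clock: 21.65
position: [0.4586, 0.1988, 0.4679]
ee_rot: [0.944, 0.208, 0.246, 0.077]
ft_force: [0.2, 0.0, -2.5]
grip_width: 0.176
grasp_force: 80.1
```

```bash
cat > pred.py <<'E'
from sim import *
import st
j=get_obs()["joint_pos"]
j,p,_=run(j,port(.2),RE,N=20,lam=.005);print("pre",np.round(j,2),np.linalg.norm(p-port(.2)))
j,p,_=run(j,port(.093),RE,N=20,lam=.005);print("press",np.round(j,2),np.linalg.norm(p-port(.093)))
print(go(port(.2),RE))
E
python3 pred.py
```

```text
clock 21.65 foot depth mm -240.4 err xs 48.30 ys 38.39 F xs,ys,n [-1.1  0.1 -2.2] Tq [-0.    1.    0.01] j [ 0.67 -0.49 -0.9   1.66 -0.21  1.29 -1.4 ]
foot xs 47.9 ys 38.8 n 240.4 turn vs RE (xs,ys,-n) deg [4.000e-02 2.500e-01 5.997e+01]
pre [ 0.44 -0.3  -0.84  1.99  0.04  0.89 -0.55] 7.850462293418876e-17
press [ 0.53 -0.02 -1.01  2.03  0.41  0.71 -0.84] 2.633125101432526e-16
([0.0728, -0.071, -0.2978], [-0.1662, 0.014, 0.2884], 'deg 60.0')
```

The prediction is good, so I go back to the pre-insertion pose.

>>> step_arm(commands=[5,0.0728,-0.071,-0.298,-0.1662,0.014,0.2884,5,0.0728,-0.071,-0.298,-0.1662,0.014,0.2884,5,0.0728,-0.071,-0.298,-0.1662,0.014,0.2884,5,0.0728,-0.071,-0.298,-0.1662,0.014,0.2884,5,0.0728,-0.071,-0.298,-0.1662,0.014,0.2884,5,0.0728,-0.071,-0.298,-0.1662,0.014,0.2884,5,0.0728,-0.071,-0.298,-0.1662,0.014,0.2884,5,0.0728,-0.071,-0.298,-0.1662,0.014,0.2884,5,0.0728,-0.071,-0.298,-0.1662,0.014,0.2884,5,0.0728,-0.071,-0.298,-0.1662,0.014,0.2884])

```text
clock: 22.9
position: [0.5023, 0.1561, 0.2892]
ee_rot: [0.714, 0.65, 0.175, 0.191]
ft_force: [-0.2, 0.0, -3.9]
grip_width: 0.179
grasp_force: 80.3
```

Run:
```python
import st
from st import *
print(go(port(.145),RE))
b=cv2.cvtColor(camera("wrist"),cv2.COLOR_RGB2BGR);cv2.imwrite("pics/w6full.png",b)
# in-hand check against earlier picture: cap rows/cols of blue
for fn in("w4","w6"):
    h=cv2.cvtColor(cv2.imread(f"pics/{fn}full.png"),cv2.COLOR_BGR2HSV);m=(h[...,0]>100)&(h[...,0]<130)&(h[...,1]>190)&(h[...,2]>60)
    r=m[240:245,200:360].any(0);c=m[150:300,270:290].any(1);print(fn,200+np.flatnonzero(r)[[0,-1]],150+np.flatnonzero(c)[0])
```

```text
clock 22.9 foot depth mm -62.0 err xs 0.06 ys -0.19 F xs,ys,n [-2.1  0.  -3.2] Tq [ 0.02  1.01 -0.02] j [ 0.45 -0.3  -0.85  2.    0.04  0.89 -0.54]
foot xs 0.1 ys -0.2 n 62.0 turn vs RE (xs,ys,-n) deg [-0.01 -0.01  0.11]
([0.0456, -0.0039, -0.0794], [-0.0002, 0.0001, 0.0005], 'deg 0.1')
w4 [227 332] 191
w6 [227 359] 150
```

>>> step_arm(commands=[5,0.018,-0.0015,-0.032,0,0,0,5,0.036,-0.003,-0.062,0,0,0,5,0.0456,-0.0039,-0.0794,0,0,0,5,0.0456,-0.0039,-0.0794,0,0,0,5,0.049,-0.0042,-0.085,0,0,0,5,0.0525,-0.0045,-0.091,0,0,0,5,0.0564,-0.0049,-0.0981,0,0,0,5,0.0564,-0.0049,-0.0981,0,0,0,5,0.0564,-0.0049,-0.0981,0,0,0,5,0.0564,-0.0049,-0.0981,0,0,0])

```text
clock: 24.2
position: [0.5361, 0.1533, 0.2304]
ee_rot: [0.714, 0.651, 0.175, 0.191]
ft_force: [-1.0, 0.4, -3.3]
grip_width: 0.179
grasp_force: 80.3
```

Run:
```python
from st import *
print(go(port(.138-.042),RE))
```

```text
clock 24.2 foot depth mm 5.9 err xs 0.06 ys 0.19 F xs,ys,n [-2.5  0.3 -2.3] Tq [-0.04  0.99  0.02] j [ 0.53 -0.14 -0.98  2.02  0.22  0.76 -0.69]
foot xs 0.1 ys 0.2 n -5.9 turn vs RE (xs,ys,-n) deg [ 0.   -0.01  0.05]
([0.0299, -0.0031, -0.0522], [-0.0001, 0.0001, 0.0002], 'deg 0.1')
```

>>> step_arm(commands=[5,0.004,-0.0004,-0.007,0,0,0,5,0.009,-0.0009,-0.016,0,0,0,5,0.014,-0.0014,-0.025,0,0,0,5,0.019,-0.0019,-0.0335,0,0,0,5,0.023,-0.0023,-0.0405,0,0,0,5,0.027,-0.0027,-0.047,0,0,0,5,0.0295,-0.003,-0.0515,0,0,0,5,0.0318,-0.0033,-0.0555,0,0,0,5,0.0318,-0.0033,-0.0555,0,0,0,5,0.0318,-0.0033,-0.0555,0,0,0])

```text
clock: 25.45
position: [0.5551, 0.1517, 0.1973]
ee_rot: [0.714, 0.651, 0.174, 0.191]
ft_force: [-9.9, -0.2, 6.8]
grip_width: 0.173
grasp_force: 82.2
```

Run:
```python
from st import *
print(go(port(.138-.044),RE), go(port(.138-.044),RL))
```

```text
clock 25.45 foot depth mm 44.1 err xs -0.01 ys 0.28 F xs,ys,n [-5.2 -1.1 10.8] Tq [-0.43  2.03 -0.05] j [ 0.55 -0.02 -1.03  2.03  0.4   0.71 -0.83]
foot xs -0.0 ys 0.2 n -44.1 turn vs RE (xs,ys,-n) deg [-0.02 -0.    0.04]
([-0.0001, -0.0005, 0.0002], [-0.0, 0.0, 0.0002], 'deg 0.0') ([-0.0001, -0.0005, 0.0002], [0.2212, -0.0205, -0.3847], 'deg 80.0')
```

>>> step_arm(commands=[5,0.0004,-0.0003,-0.0007,0.022,-0.002,-0.0385,5,0.0004,-0.0003,-0.0007,0.047,-0.0044,-0.082,5,0.0004,-0.0003,-0.0007,0.072,-0.0067,-0.125,5,0.0004,-0.0003,-0.0007,0.097,-0.009,-0.168,5,0.0004,-0.0003,-0.0007,0.122,-0.0113,-0.212,5,0.0004,-0.0003,-0.0007,0.147,-0.0136,-0.255,5,0.0004,-0.0003,-0.0007,0.172,-0.016,-0.299,5,0.0004,-0.0003,-0.0007,0.197,-0.0183,-0.343,5,0.0004,-0.0003,-0.0007,0.218,-0.0202,-0.379,5,0.0004,-0.0003,-0.0007,0.218,-0.0202,-0.379])

```text
clock: 26.7
position: [0.5561, 0.1512, 0.1977]
ee_rot: [0.964, 0.049, 0.257, 0.037]
ft_force: [-7.8, -1.5, 9.6]
grip_width: 0.176
grasp_force: 82.5
```

Run:
```python
from st import *
print(go(port(.138-.038),RL))
```

```text
clock 26.7 foot depth mm 44.2 err xs 1.16 ys -0.05 F xs,ys,n [-1.8 -2.3 12.2] Tq [-0.79  1.23  0.01] j [ 0.58 -0.02 -1.06  2.03  0.41  0.71 -2.21]
foot xs 1.5 ys -0.1 n -44.2 turn vs RE (xs,ys,-n) deg [ 0.08 -0.13 78.94]
([-0.0068, 0.0007, 0.008], [0.0031, 0.0005, -0.005], 'deg 1.1')
```

>>> step_arm(commands=[5,-0.001,0,0.001,0,0,0,5,-0.002,0,0.0025,0,0,0,5,-0.003,0.0003,0.004,0,0,0,5,-0.004,0.0004,0.0055,0,0,0,5,-0.005,0.0005,0.007,0,0,0,5,-0.006,0.0005,0.0078,0,0,0,5,-0.006,0.0005,0.0078,0,0,0,5,-0.006,0.0005,0.0078,0,0,0,5,-0.006,0.0005,0.0078,0,0,0,5,-0.006,0.0005,0.0078,0,0,0])

```text
clock: 27.95
position: [0.5527, 0.1515, 0.2023]
ee_rot: [0.964, 0.05, 0.257, 0.037]
ft_force: [-2.3, -1.6, 6.5]
grip_width: 0.175
grasp_force: 81.7
```

```bash
python3 st.py
```

```text
clock 27.95 foot depth mm 38.6 err xs 0.46 ys -0.15 F xs,ys,n [ 1.4 -1.8  6.7] Tq [-0.62  0.18  0.04] j [ 0.58 -0.04 -1.06  2.03  0.37  0.71 -2.18]
foot xs 0.8 ys -0.1 n -38.6 turn vs RE (xs,ys,-n) deg [ 0.11 -0.12 78.84]
```

>>> step_arm(commands=[5,-0.0005,0,0.0009,0,0,0,5,-0.001,0,0.0017,0,0,0,5,-0.0015,0,0.0026,0,0,0,5,-0.002,0.0002,0.0035,0,0,0,5,-0.002,0.0002,0.0035,0,0,0,5,-0.002,0.0002,0.0035,0,0,0,5,-0.002,0.0002,0.0035,0,0,0,5,-0.002,0.0002,0.0035,0,0,0,5,-0.002,0.0002,0.0035,0,0,0,5,-0.002,0.0002,0.0035,0,0,0])

```text
clock: 29.2
position: [0.5516, 0.151, 0.2029]
ee_rot: [0.964, 0.049, 0.257, 0.036]
ft_force: [20.5, -0.1, -17.8]
grip_width: 0.179
grasp_force: 79.2
```

```bash
python3 st.py
```

```text
clock 29.2 foot depth mm 37.5 err xs -0.15 ys -0.68 F xs,ys,n [  8.7   1.7 -25.6] Tq [ 0.51 -1.9   0.14] j [ 0.58 -0.05 -1.06  2.03  0.36  0.71 -2.17]
foot xs 0.1 ys -0.5 n -37.5 turn vs RE (xs,ys,-n) deg [ 1.400e-01 -1.000e-02  7.889e+01]
```

Locked: it holds 25 N of pull at 37.5 mm depth. Now release and retreat.

>>> step_arm(commands=[5,0.0012,0,-0.002,0,0,0,5,0.0012,0,-0.002,0,0,0,60,0.0012,0,-0.002,0,0,0,60,0.0012,0,-0.002,0,0,0,60,0.0012,0,-0.002,0,0,0,60,0.0012,0,-0.002,0,0,0,60,-0.01,0.001,0.018,0,0,0,60,-0.04,0.004,0.07,0,0,0,60,-0.07,0.0065,0.122,0,0,0,60,-0.07,0.0065,0.122,0,0,0])

```text
clock: 30.45
position: [0.5089, 0.1564, 0.2793]
ee_rot: [0.964, 0.05, 0.259, 0.037]
ft_force: [0.4, -0.5, 0.2]
grip_width: 0.704
grasp_force: 0.0
```

Run:
```python
from sim import *
import st
from st import *
b=cv2.cvtColor(camera("wrist"),cv2.COLOR_RGB2BGR);cv2.imwrite("pics/w7.png",b)
RK=Rc; print("knob out cap top px",proj("wrist",[knob(.053),port(.0495)],o).round().tolist())
print("above knob",go(knob(.09),RK)); j,p,_=run(o["joint_pos"],knob(.09),RK,lam=.005);print(np.round(j,2)); j,p,_=run(j,knob(.037),RK,lam=.005);print(np.round(j,2),np.linalg.norm(p-knob(.037)))
```

```text
clock 30.45 foot depth mm -50.2 err xs 0.83 ys 0.73 F xs,ys,n [ 0.5 -0.5 -0. ] Tq [0.   0.52 0.04] j [ 0.53 -0.3  -0.92  2.    0.02  0.85 -1.91]
foot xs 1.6 ys 0.8 n 50.2 turn vs RE (xs,ys,-n) deg [ 0.23 -0.24 78.79]
knob out cap top px [[157.0, 172.0], [280.0, 199.0]]
above knob ([0.1086, 0.1939, -0.1532], [0.0001, -0.0007, 0.0002], 'deg 0.1')
[-0.08  0.18 -0.68  1.88  0.68  0.85 -2.6 ]
[-0.39  0.24 -0.32  1.9   0.68  0.74 -2.6 ] 6.206335383118183e-17
```

View pics/w7.png

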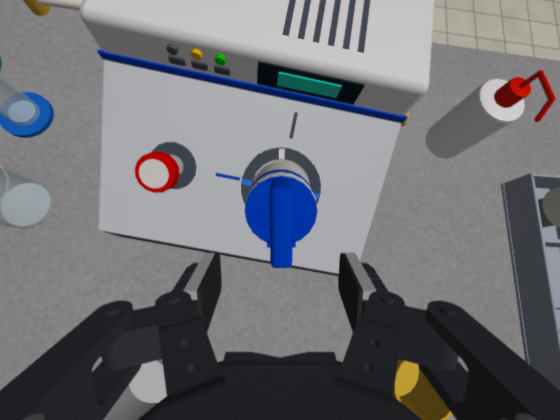

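The cartridge is locked with its handle up the slope. The knob's top is at (157,171), as predicted, still out. I'll go above the knob with the tool turned back and the fingers shut.

Run:
```python
from sim import *
print(go(knob(.198),RE)); j=get_obs()["joint_pos"]
for h in(.198,.07,.036):
    j,p,_=run(j,knob(h),RE,lam=.005);print(h,np.round(j,2),np.linalg.norm(p-knob(h)))
```

```text
([0.019, 0.2022, 0.0027], [-0.2184, 0.0211, 0.3789], 'deg 78.8')
0.198 [ 0.32  0.01 -1.1   1.83  0.48  1.   -1.07] 1.2412670766236366e-16
0.07 [ 0.19  0.31 -1.    1.87  0.85  0.9  -1.32] 3.8559277963506344e-16
0.036 [ 0.15  0.37 -0.95  1.87  0.93  0.88 -1.37] 2.7894008272968645e-16
```

>>> step_arm(commands=[0,0.019,0.202,0.003,-0.2184,0.0211,0.379,0,0.019,0.202,0.003,-0.2184,0.0211,0.379,0,0.019,0.202,0.003,-0.2184,0.0211,0.379,0,0.019,0.202,0.003,-0.2184,0.0211,0.379,0,0.019,0.202,0.003,-0.2184,0.0211,0.379,0,0.019,0.202,0.003,-0.2184,0.0211,0.379,0,0.019,0.202,0.003,-0.2184,0.0211,0.379,0,0.019,0.202,0.003,-0.2184,0.0211,0.379,0,0.019,0.202,0.003,-0.2184,0.0211,0.379,0,0.019,0.202,0.003,-0.2184,0.0211,0.379])

```text
clock: 31.75
position: [0.52, 0.2765, 0.2778]
ee_rot: [0.715, 0.65, 0.173, 0.191]
ft_force: [-0.1, 0.9, 0.6]
grip_width: -0.002
grasp_force: 0.0
```

Run:
```python
from geo import *
o=get_obs();print(o["joint_pos"].round(2),go(knob(.065),RE),go(knob(.037),RE))
```

```text
[ 0.59  0.04 -1.38  1.83  0.52  1.01 -1.09] ([0.1107, -0.0093, -0.1895], [0.0002, -0.0007, 0.001], 'deg 0.2') ([0.1339, -0.0114, -0.2299], [0.0002, -0.0007, 0.001], 'deg 0.2')
```

>>> step_arm(commands=[0,0.035,-0.003,-0.06,0,0,0,0,0.07,-0.006,-0.12,0,0,0,0,0.1,-0.0083,-0.171,0,0,0,0,0.1107,-0.0093,-0.1895,0,0,0,0,0.115,-0.0097,-0.198,0,0,0,0,0.12,-0.01,-0.206,0,0,0,0,0.125,-0.0105,-0.214,0,0,0,0,0.13,-0.011,-0.223,0,0,0,0,0.134,-0.0114,-0.23,0,0,0,0,0.134,-0.0114,-0.23,0,0,0])

```text
clock: 33.0
position: [0.6001, 0.27, 0.142]
ee_rot: [0.714, 0.651, 0.173, 0.193]
ft_force: [-18.0, -8.4, 21.9]
grip_width: 0.001
grasp_force: 14.1
```

Run:
```python
from geo import *
o=get_obs();print(o["joint_pos"].round(2),"h",(o["position"]-knob(0))@n,"Fn",o["ft_force"]@n)
```

```text
[ 0.28  0.46 -1.14  1.86  1.04  0.97 -1.42] h 0.0390333660168339 Fn 27.534219357541886
```

The cap top is at 39.0 mm with 27 N against the stop, so the knob is fully in. Retreating along its axis.

>>> step_arm(commands=[0,-0.02,0.002,0.035,0,0,0,0,-0.06,0.0055,0.1,0,0,0,0,-0.11,0.01,0.19,0,0,0,0,-0.11,0.01,0.25,0,0,0,0,-0.11,0.01,0.25,0,0,0,0,-0.11,0.01,0.25,0,0,0,0,-0.11,0.01,0.25,0,0,0,0,-0.11,0.01,0.25,0,0,0,0,-0.11,0.01,0.25,0,0,0,0,-0.11,0.01,0.25,0,0,0])

```text
clock: 34.25
position: [0.5343, 0.2759, 0.2901]
ee_rot: [0.714, 0.651, 0.173, 0.191]
ft_force: [0.4, 0.7, -0.3]
grip_width: 0.001
grasp_force: 0.0
```

Run:
```python
from geo import *
o=get_obs();a=camera("wrist");b=camera("top");c=lambda x:cv2.cvtColor(x,cv2.COLOR_RGB2BGR)
print("knob top in/out",proj("wrist",[knob(.039),knob(.053)],o).round(1).tolist(),o["clock"],o["ft_force"])
cv2.imwrite("pics/end.png",np.hstack([c(a)[:,60:500],cv2.resize(c(b)[100:310,150:430],(360,420)[:2])[:420]]))
```

```text
knob top in/out [[263.3, 191.8], [262.5, 195.2]] 34.25 [ 0.36634853  0.73958083 -0.30641912]
```

View pics/end.png

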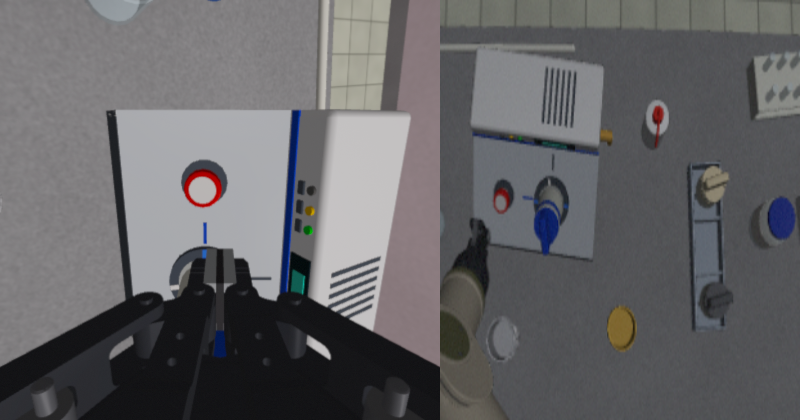

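The end picture shows the knob in (top at column 263, row 189 of the wrist view, close to prediction) and the cartridge locked in the port. The spent cartridges, tins and bottles stand where they were, and nothing touches the robot.

```bash
python3 -c "
from workcell import *
print(hand_in())"
```

```text
the job is handed in; nothing more can be done
None
```

The job is handed in at about 34 s of the 66 s allowed: the bypass knob was pulled, the blue cartridge is locked in the port (it held a 25 N test pull), the knob is pushed fully back in, and the spent cartridges and other objects look undisturbed in the last top view.

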